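# Start the flange nut on the clamp stud

## Task

Pick up the flange nut and put it, flange down, over the stud of the clamp that holds the stripped laptop. Back it off (anticlockwise from above) until you feel it drop into the thread, then run it down clockwise until its flange just bears on the strap, and let go. Be gentle: never force the nut against the stud or the strap, and leave the jar and the plain nut and washer lying where they are.

Things in the scene. Friction and masses are not known exactly. Their poses are not given: they have to be found in the camera images.
- flange_nut: dark steel hex nut, 24 mm high, about 140 g, lying on its 50 mm wide, 4 mm thick round flange. Hex 36 mm across flats above the flange; flats face along x and every 60 degrees. Guide hole 18.4 mm wide at the top, two opposite thread lugs at the bottom of the bore. Origin: centre of the flange's underside; z up the bore.
- fixture: fixed laptop cradle: aluminium base plate 340 x 300 x 11 mm, black laptop chassis (top 33 mm above table) on its far part, bright steel strap 150 x 44 x 12 mm along x clamping the chassis edge; the stud stands up out of the strap. Origin: on the stud's axis at table height; x along the strap towards the laptop, z up.
- seat (a point): point on the stud's axis at the strap's top face, 45 mm above the table, z up. The nut's origin is here when its flange bears on the strap. From the drop-in the nut screws down clockwise, 13 mm per turn, so a third to nearly half a turn brings it here. The dry thread does not unscrew by itself.
- shelf (a point): point on the stud's axis, 11.3 mm above the seat: top of the 24 mm two-start right-hand thread, a flat shelf on which the nut's underside rests when first put on (or 3 mm higher on a stop tooth). Clockwise from there it jams on the stop teeth. How the thread is clocked is unknown and differs each time.
- gap (a point): point on the stud's axis, 4 mm above the seat: about where the nut's underside is (3.3 to 4.5 mm) once dropped through an entry gap. Two gaps, half a turn apart, each with some 25 degrees of free play; so at most half a turn anticlockwise from the shelf (sometimes none). Anticlockwise past the gap is a hard wall.
- nose (a point): centre of the stud's tip, 42.3 mm above the seat. The plain nose below it, down to the shelf, is 16 mm in diameter; its top 7 mm tapers to 7 mm diameter.
- plain_nut: dark steel hex nut without a flange, 27 mm across flats, 14 mm high, loose on the table; not used. Origin: centre of its underside.
- washer: flat steel washer, 44 mm across, 25 mm hole, 4 mm thick, loose on the table; not used. Origin: centre of its underside.
- jar: closed glass jar with a steel cap, 68 mm across, 95 mm high, loose on the table; not used. Origin: centre of its underside.
There are look-alikes about, which are no part of the job. What is shaped like the flange_nut but blue or purple is not meant.

How it is judged (in metres and radians):
On the way, in this order (a step that is already met when the one before it is completed fails the run):
1. the nut is over the stud's nose, flange down (horizontal distance between flange_nut and seat below 0.004 m and z of flange_nut in the frame of seat below 0.025 m and angle between flange_nut's own z axis and vertical below 0.15 rad).
2. the nut has dropped into the thread (horizontal distance between flange_nut and seat below 0.004 m and z of flange_nut in the frame of seat below 0.006 m and angle between flange_nut's own z axis and vertical below 0.15 rad), for 0.1 s.
At the end, for the whole second after the job is handed in: The flange nut is screwed down on the stud with its flange on the strap (gap at most 1.5 mm, within 3 mm of the axis, level within 0.06 rad), at rest and released (horizontal distance between flange_nut and seat below 0.003 m and z of flange_nut in the frame of seat below 0.0015 m and angle between flange_nut's own z axis and vertical below 0.06 rad and linear speed of flange_nut below 0.01 m/s and angular speed of flange_nut below 0.1 rad/s); the robot touches nothing.
It fails at once if the nut is forced: more than 60 N between the nut and the cradle with its stud and strap (contact force between flange_nut and fixture above 60 N).
It fails at once if the plain nut is moved more than 30 mm (distance of plain_nut from where it was at the start of the episode above 0.03 m).
It fails at once if the washer is moved more than 30 mm (distance of washer from where it was at the start of the episode above 0.03 m).
It fails at once if the jar is moved more than 30 mm (distance of jar from where it was at the start of the episode above 0.03 m).
It also fails if it takes over 72 s, if anything falls off the work surface, if the arm or the gripper's body presses on something with over 40 N, if the wrist force passes 120 N, or if a joint passes its speed limit or range.

## Robot

A 6-joint arm with a two-finger parallel gripper is mounted at the origin on the work surface. World frame = base frame: x ahead of the robot, y to its left, z up, the work surface at z = 0. Lengths are in m, angles in degrees, forces in N, time in s.
With the tool pointing down it reaches from about 0.375 to 0.975 m from the base axis. Payload 3.8 kg.
Tool frame: the origin (TCP) lies between the finger pads; the fingertips stand 17 mm ahead of it and the grasp point (between the pads) lies 2 mm behind it; z points along the fingers, y is the direction in which the jaws open and shut (so a half turn about z gives the same grasp; the last joint's range is limited). The gripper opens to 88 mm and grips with 3 to 60 N. Pads are 18 mm wide; open, the fingers measure 123 mm over their backs; the gripper's body (75 mm by 187 mm) begins 45 mm behind the grasp point.
Start: joints at [65.495, 15.12, 91.902, -0, 72.978, -2.114], TCP at [0.257, 0.624, 0.256] pointing down, gripper open.
Joint ranges: [-150.88, 150.88], [-54.13, 125.18], [17.81, 147.31], [-75.09, 255.09], [0, 152.58], [-146.25, 146.25]. Speed limits (degrees/s): [147.25, 147.25, 180, 180, 180, 180].

## Interface

Orientations are given as [roll, pitch, yaw] about the fixed x, y, z axes, in that order (R = Rz(yaw) Ry(pitch) Rx(roll)).
In Python, from bench import r gives the robot as it stands. The module is installed in compiled form; this text tells all that it offers.
- The arm moves only by the tool apply_moves, never from a script. Its argument "targets" is a list of rows, each a list of 7 numbers: the turn, a rotation vector about the tool's x, y, z in rad, then the shift along the tool's x, y, z in mm, then the finger opening in mm, from 0 to 88.1. A call has 1 to 12 rows; each row shifts and turns the pose as measured when the row begins, along the tool's axes as they then stand; what a row does not reach is not made up. A row lasts 1/10 s, in which the tool goes at most 50 mm and 8.59 degrees, less where a joint would pass 70% of its speed; a pose out of reach is approached as far as the arm can. A call with a gripper value outside its range is refused whole. The fingers move at their own pace and stop on an object; "newtons" is the grip in N (left out, the last holds). Time passes only in rows, so rows that do not move let the fingers close. It gives the time, the measured TCP pose, the force and the opening at its end, in the units of the state.
- r.read_state(): the state, without advancing time (a new reading comes with each control period).
- r.snapshot(name): name is "scene" or "top" or "wrist"; returns a dict with "pixels" (480x640x3 uint8, red, green, blue), "z_map" (480x640 float32, m along the optical axis (not along the pixel's ray), 0 where there is no reading), "vertical_fov" (degrees; the focal length in pixels is half the picture's height over the tangent of half this angle, whatever the lens; pixels are square), "cx", "cy" (the principal point, pixels), "R" (3x3) and "t" (3): a world point X has camera coordinates R X + t. Camera axes: x right, y down, z forward; pixel columns grow to the right and rows downward; lengths in m; the calibration is good to about 2 mm. A picture is of the moment at which its call begins.
- r.sign_off(): hands the job in, once; it reports no verdict.
The state is a dict: "time": time; "qpos": joint angles; "qvel": joint speeds; "tau": joint torques, N m; "eef_pos": TCP position; "tool_rot": TCP orientation; "force": force on the tool from outside, world axes, zero at the start; "wrist_torque": the same for the moment, N m; "grip_width": opening from 0.0 (shut) to 1.0 (fully open).
Only numpy, scipy, OpenCV 4.12 (cv2) and the standard library are available. Lean on these libraries where they do the work, as an engineer would, in place of code of your own. Each camera call takes 0.05 s, during which the arm holds its last target. There are 200 camera calls.

## Working session

There is one attempt and no reset: what is moved stays moved. The work goes in short steps, Python scripts to look and compute and a tool call to move; the robot and the scene stay as the last step left them, time stands still between calls to the robot, and variables do not carry over. Pictures are saved under pics/ and viewed, about 8 in all and at most 12, crops included, and the job is handed in when it is done.

Besides the shell and the picture viewer there is one more tool, called after "Emit:" by a JSON object that holds its "api" and its "payload", one argument or row to a line. apply_moves: Moves the arm, as the interface text tells. Its arguments: {"type":"object","properties":{"targets":{"type":"array"},"newtons":{"type":"number"}},"required":["targets"]}

```bash
mkdir -p pics; cat > h.py <<'E'
import numpy as np, cv2
from bench import r
def snap(n,f):
    s=r.snapshot(n); cv2.imwrite(f'pics/{f}.png',s['pixels'][:,:,::-1]); np.savez(f'pics/{f}.npz',**s); return s
def world(s,u,v,z=None):
    f=240/np.tan(np.radians(float(s['vertical_fov']))/2)
    d=np.array([(u-s['cx'])/f,(v-s['cy'])/f,1.]); R=s['R'];t=s['t']
    c=-R.T@t; w=R.T@d
    if z is not None: return c+w*(z-c[2])/w[2]
    return c+w*s['z_map'][int(round(v)),int(round(u))]
def grid(s):
    f=240/np.tan(np.radians(float(s['vertical_fov']))/2)
    v,u=np.mgrid[:480,:640]; z=s['z_map']
    P=np.stack([(u-s['cx'])/f*z,(v-s['cy'])/f*z,z],-1)
    return (P-s['t'])@s['R']
E
python3 - <<'E'
from h import *
a=snap('top','top1');b=snap('scene','scene1')
print(r.read_state()); print(a['vertical_fov'],a['R'],a['t'])
E
```

```text
{'time': 0.1, 'qpos': array([ 6.54957116e+01,  1.51632684e+01,  9.19732411e+01, -2.95612672e-04,
        7.29784766e+01, -2.11532286e+00]), 'qvel': array([ 0.0834921 , -0.16096736, -0.19229146, -0.04080663, -0.02005356,
        0.00642843]), 'tau': array([ 1.69992407e-03, -5.03615141e+01, -3.58071899e+01,  7.30569754e-02,
        2.33402214e-02, -5.55480005e-05]), 'eef_pos': array([0.2568629 , 0.62355309, 0.25453277]), 'tool_rot': array([-1.79885082e+02, -3.96194853e-03,  1.57611117e+02]), 'force': array([0.23745315, 0.33342852, 0.05367432]), 'wrist_torque': array([-0.01153149, -0.02054639, -0.00932883]), 'grip_width': 1.0015940807003352}
54.64279966971314 [[ 0.02810919 -0.99943887  0.01821612]
 [-0.98729308 -0.0306097  -0.155934  ]
 [ 0.15640409 -0.01360147 -0.98759949]] [-0.18803114  0.48477881  0.82667054]
```

View pics/top1.png

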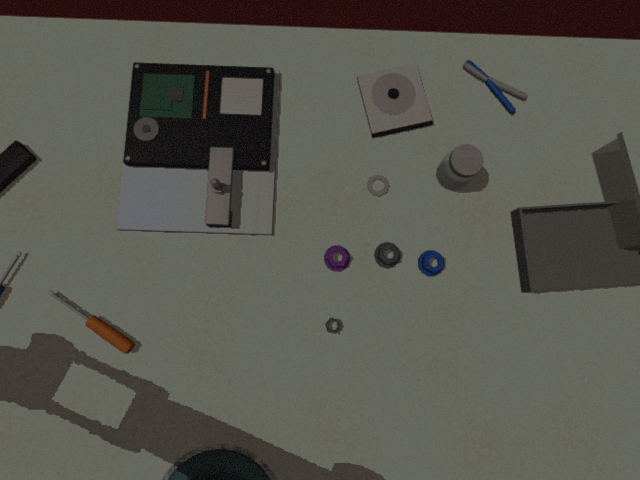

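View pics/scene1.png

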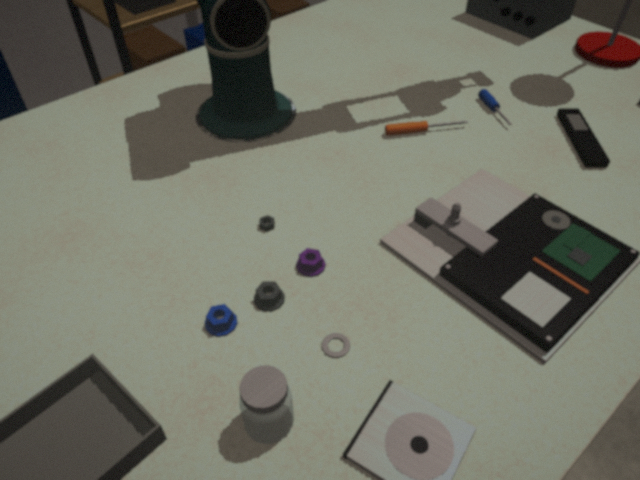

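The flange nut is at (388,255) in the top view, between the purple one (337,258) and the blue one (431,263). The stud is at about (219,186). Next I'll get positions from depth.

```bash
python3 - <<'E'
from h import *
s=dict(np.load('pics/top1.npz')); W=grid(s)
for n,u,v,z in [('nut',388,254,.024),('purple',337,258,.024),('blue',431,263,.024),('plain',334,325,.014),('washer',378,186,.004),('jar',466,160,.095),('stud',218,184,None)]:
    print(n,world(s,u,v,z).round(4))
for nm,cu,cv in (('nut',388,255),('stud',219,186)):
    X=W[cv-26:cv+27,cu-26:cu+27].reshape(-1,3)
    if nm=='nut':
        for lo,hi in((.0195,.03),(.002,.008)):
            m=(X[:,2]>lo)&(X[:,2]<hi)&(np.hypot(*(X[:,:2]-world(s,388,254,.024)[:2]).T)<.03); p=X[m]; print(m.sum(),p[:,:2].min(0),p[:,:2].max(0),(p.min(0)+p.max(0))/2, p.mean(0))
    else:
        for lo,hi in((.05,.06),(.06,.075),(.075,.095)):
            m=(X[:,2]>lo)&(X[:,2]<hi); p=X[m]; print(lo,m.sum(),p.min(0),p.max(0),p.mean(0))
        m=(W[...,2]>.040)&(W[...,2]<.050)
        m[:130]=0;m[240:]=0;m[:,:195]=0;m[:,250:]=0
        p=W[m]; print('strap',cv2.minAreaRect(p[:,:2].astype(np.float32)*1000),p[:,2].mean())
out=cv2.resize(cv2.cvtColor(s['pixels'],4)[220:290,360:420],None,fx=7,fy=7,interpolation=2)
o2=cv2.resize(cv2.cvtColor(s['pixels'],4)[145:230,195:240],None,fx=5.76,fy=5.76,interpolation=2)
o2=o2[:490]; print(out.shape,o2.shape)
h=min(len(out),len(o2));cv2.imwrite('pics/crop1.png',cv2.convertScaleAbs(np.hstack([out[:h],o2[:h]]),alpha=1.6))
E
```

```text
nut [ 0.4684 -0.2972  0.024 ]
purple [ 0.4578 -0.2007  0.024 ]
blue [ 0.4537 -0.3788  0.024 ]
plain [ 0.333  -0.1985  0.014 ]
washer [ 0.6063 -0.2795  0.004 ]
jar [ 0.6342 -0.4261  0.095 ]
stud [0.5784 0.0193 0.0818]
244 [ 0.44938175 -0.31799703] [ 0.48945397 -0.27997985] [ 0.46941786 -0.29898844  0.02373183] [ 0.46936973 -0.29832711  0.02385455]
207 [ 0.43970469 -0.32568977] [ 0.49629507 -0.26943283] [ 0.46799988 -0.2975613   0.00500012] [ 0.46644512 -0.29519048  0.00401271]
0.05 56 [0.56928432 0.0139159  0.05013407] [0.60859784 0.03670123 0.05992281] [0.57817043 0.02300928 0.05580902]
0.06 32 [0.57358706 0.01484124 0.0603267 ] [0.58666948 0.0346704  0.07494756] [0.57767216 0.02197379 0.06744308]
0.075 65 [0.57414328 0.01790934 0.07587519] [0.58993043 0.0326993  0.08950295] [0.58076037 0.02460892 0.08382039]
strap ((586.4285888671875, 25.415193557739258), (44.592044830322266, 150.23989868164062), 89.93595123291016) 0.04523439559018038
(490, 420, 3) (490, 259, 3)
```

View pics/crop1.png

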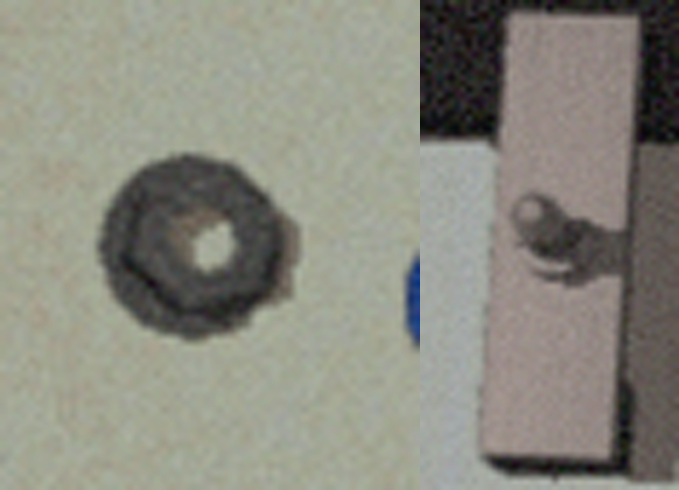

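The nut is at about (0.469, -0.298) and the stud at about (0.580, 0.025). The nut's hex points towards ±x, so a tool yaw near 0 suits it. I'll move over the nut next.

Emit:
{"api": "apply_moves", "payload": {
  "targets": [
    [0, 0, 0, -27, -39, 1, 88],
    [0, 0, 0, -27, -39, 1, 88],
    [0, 0, 0, -27, -39, 1, 88],
    [0, 0, 0, -27, -39, 1, 88],
    [0, 0, 0, -27, -39, 1, 88],
    [0, 0, 0, -27, -39, 1, 88],
    [0, 0, 0, -27, -39, 1, 88],
    [0, 0, 0, -27, -39, 1, 88],
    [0, 0, 0, -27, -39, 1, 88],
    [0, 0, 0, -27, -39, 1, 88],
    [0, 0, 0, -27, -39, 1, 88],
    [0, 0, 0, -27, -39, 1, 88]
  ]
}}

```text
time: 1.3
eef_pos: [0.3783, 0.0514, 0.237]
tool_rot: [-179.5, -0.0, 158.4]
force: [-0.3, 0.4, 0.1]
grip_width: 0.999
```

Emit:
{"api": "apply_moves", "payload": {
  "targets": [
    [0, 0, 0.149, 0, 0, 0, 88],
    [0, 0, 0.149, 0, 0, 0, 88],
    [0, 0, 0.149, 0, 0, 0, 88],
    [0, 0, 0.149, 0, 0, 0, 88],
    [0, 0, 0.149, 0, 0, 0, 88],
    [0, 0, 0.149, 0, 0, 0, 88],
    [0, 0, 0.149, 0, 0, 0, 88],
    [0, 0, 0.149, 0, 0, 0, 88],
    [0, 0, 0.149, 0, 0, 0, 88],
    [0, 0, 0.149, 0, 0, 0, 88],
    [0, 0, 0.149, 0, 0, 0, 88],
    [0, 0, 0.149, 0, 0, 0, 88]
  ]
}}

```text
time: 2.5
eef_pos: [0.3745, 0.0415, 0.2321]
tool_rot: [-179.8, 0.8, 54.9]
force: [0.5, -0.6, 0.6]
grip_width: 0.997
```

Emit:
{"api": "apply_moves", "payload": {
  "targets": [
    [0, 0, 0.149, 0, 0, 0, 88],
    [0, 0, 0.149, 0, 0, 0, 88],
    [0, 0, 0.149, 0, 0, 0, 88],
    [0, 0, 0.149, 0, 0, 0, 88],
    [0, 0, 0.149, 0, 0, 0, 88],
    [0, 0, 0.149, 0, 0, 0, 88],
    [0, 0, 0.06, 0, 0, 0, 88],
    [0, 0, 0, 0, 0, 0, 88]
  ]
}}

```text
time: 3.3
eef_pos: [0.3711, 0.0413, 0.2287]
tool_rot: [179.4, 1.0, -0.3]
force: [-0.6, 0.1, 0.1]
grip_width: 0.994
```

Emit:
{"api": "apply_moves", "payload": {
  "targets": [
    [0, 0, 0, 12, 42, 2, 88],
    [0, 0, 0, 12, 42, 2, 88],
    [0, 0, 0, 12, 42, 2, 88],
    [0, 0, 0, 12, 42, 2, 88],
    [0, 0, 0, 12, 42, 2, 88],
    [0, 0, 0, 12, 42, 2, 88],
    [0, 0, 0, 12, 42, 2, 88],
    [0, 0, 0, 10, 42, 2, 80],
    [0, 0, 0, 0, 0, 0, 80]
  ]
}}

```text
time: 4.2
eef_pos: [0.4693, -0.305, 0.2114]
tool_rot: [179.5, 0.9, 1.1]
force: [0.7, 1.0, -0.0]
grip_width: 0.906
```

```bash
python3 - <<'E'
from h import *
s=snap('wrist','w1'); st=r.read_state(); print(st['eef_pos'],st['tool_rot'],s['vertical_fov'],-s['R'].T@s['t']); print(s['R'])
E
```

```text
[ 0.46857462 -0.30273787  0.21118578] [179.66852068   0.97119102   1.14859737] 66.82954196636939 [ 0.54791778 -0.30272559  0.33876663]
[[ 0.01972068 -0.99977212  0.00817341]
 [-0.95120325 -0.01624354  0.30813719]
 [-0.30793421 -0.01385125 -0.95130682]]
```

View pics/w1.png

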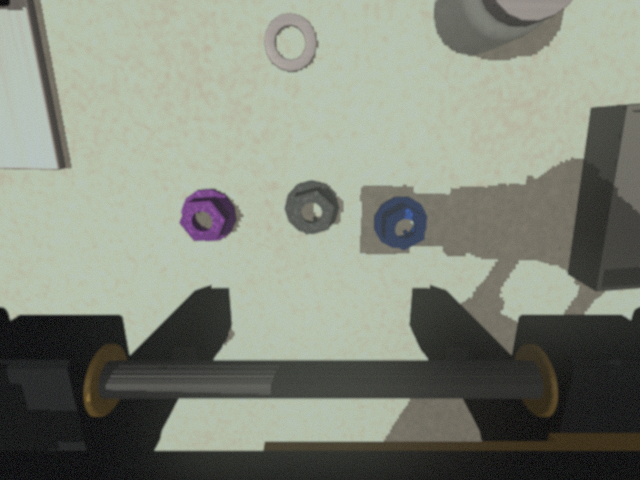

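The wrist view shows the dark nut at (312,208), between the purple and blue ones and clear of both. Next I'll fit its hex.

```bash
python3 - <<'E'
from h import *
s=dict(np.load('pics/w1.npz')); W=grid(s)
p=W[170:245,275:350].reshape(-1,3); p=p[np.hypot(p[:,0]-.469,p[:,1]+.298)<.035]
t=p[(p[:,2]>.0205)]; print(len(t),t.mean(0),np.median(t[:,2]))
# support width fit of hex
best=[]
for a in range(-30,30,2):
    w=[]
    for k in range(3):
        d=np.array([np.cos(np.radians(a+60*k)),np.sin(np.radians(a+60*k))]); q=t[:,:2]@d; w.append(np.ptp(np.sort(q)[3:-3]))
    best.append((round(max(w)*1e3,2),a))
print(sorted(best)[:5]); print(((t.max(0)+t.min(0))/2), 'tablez',np.median(W[230:260,340:355,2]))
f=p[(p[:,2]>.002)&(p[:,2]<.007)]
(c,R)=cv2.minEnclosingCircle((p[p[:,2]>.0025][:,:2]*1000).astype(np.float32)); print(c,R)
cr=cv2.resize(cv2.cvtColor(s['pixels'],4)[170:245,275:350],None,fx=7,fy=7,interpolation=2)
cv2.imwrite('pics/c2.png',cv2.convertScaleAbs(cr,alpha=2.))
# project hypothesised hexes? print px->world of top
E
```

```text
1092 [ 0.4721243  -0.29891239  0.02345006] 0.023480287178860713
[(np.float64(36.12), 16), (np.float64(36.2), 18), (np.float64(36.36), 14), (np.float64(36.44), 20), (np.float64(36.65), 12)]
[ 0.47177603 -0.29894485  0.02312947] tablez -0.00043325244374068067
(471.70880126953125, -299.0316162109375) 25.776636123657227
```

View pics/c2.png

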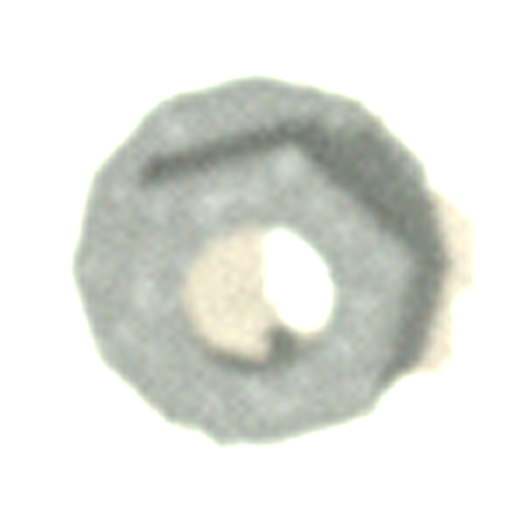

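Emit:
{"api": "apply_moves", "payload": {
  "targets": [
    [0.006, 0.017, 0, 3, -3.6, 0, 62],
    [0, 0, 0.124, 0, 0, 0, 62],
    [0, 0, 0.124, 0, 0, 0, 62],
    [0, 0, 0, 0, 0, 40, 62],
    [0, 0, 0, 0, 0, 40, 62],
    [0, 0, 0, 0, 0, 40, 62],
    [0, 0, 0, 0, 0, 0, 62]
  ]
}}

```text
time: 4.95
eef_pos: [0.4723, -0.2879, 0.091]
tool_rot: [-179.7, -0.4, -12.9]
force: [0.4, 0.2, -0.8]
grip_width: 0.705
```

```bash
cat >> h.py <<'E'
from scipy.spatial.transform import Rotation as Ro
def rel(p,yaw):
    st=r.read_state(); R0=Ro.from_euler('xyz',st['tool_rot'],degrees=True); R1=Ro.from_euler('xyz',[180,0,yaw],degrees=True)
    print('pos',st['eef_pos'].round(4),'rot',st['tool_rot'].round(2),'F',st['force'].round(2),'T',st['wrist_torque'].round(3),'q6',st['qpos'][5].round(1),'t',st['time'],'w',round(float(st['grip_width'])*88.1,2))
    print('rotvec',(R0.inv()*R1).as_rotvec().round(4),'shift',(R0.inv().apply(np.array(p)-st['eef_pos'])*1000).round(2))
E
python3 -c "
from h import *
rel([.4717,-.299,.024],-13)"
```

```text
pos [ 0.4723 -0.2879  0.091 ] rot [-179.71   -0.43  -12.94] F [ 0.42  0.23 -0.83] T [ 0.005  0.222 -0.06 ] q6 68.4 t 4.95 w 62.14
rotvec [-0.005  -0.0075  0.001 ] shift [ 1.41 11.28 66.93]
```

Emit:
{"api": "apply_moves", "payload": {
  "targets": [
    [-0.005, -0.007, 0, 1.4, 11, 0, 62],
    [0, 0, 0, 0, 0, 22, 62],
    [0, 0, 0, 0, 0, 0, 62],
    [0, 0, 0, 0, 0, 0, 62]
  ]
}}

```text
time: 5.35
eef_pos: [0.475, -0.3, 0.0766]
tool_rot: [179.8, -0.5, -12.7]
force: [0.1, -0.1, -0.2]
grip_width: 0.704
```

```bash
python3 -c "
from h import *
rel([.4717,-.299,.024],-13)"
```

```text
pos [ 0.475  -0.3     0.0766] rot [179.78  -0.51 -12.66] F [ 0.07 -0.15 -0.15] T [ 0.027  0.135 -0.01 ] q6 67.9 t 5.35 w 62.06
rotvec [ 0.0037 -0.0088  0.0059] shift [-3.87 -0.48 52.57]
```

Emit:
{"api": "apply_moves", "payload": {
  "targets": [
    [0, -0.008, 0.006, -3.5, -0.5, 15, 62],
    [0, 0, 0, 0, 0, 15, 62],
    [0, 0, 0, 0, 0, 15, 62],
    [0, 0, 0, 0, 0, 5, 62],
    [0, 0, 0, 0, 0, 0, 62]
  ]
}}

```text
time: 5.85
eef_pos: [0.4742, -0.3011, 0.0271]
tool_rot: [179.6, -0.4, -13.0]
force: [-0.6, -0.5, -0.0]
grip_width: 0.705
```

```bash
python3 -c "
from h import *
rel([.4717,-.299,.024],-13)"
```

```text
pos [ 0.4742 -0.3011  0.0271] rot [179.62  -0.39 -13.03] F [-0.6  -0.48 -0.01] T [0.054 0.148 0.001] q6 68.4 t 5.85 w 62.08
rotvec [ 0.0066 -0.0069 -0.0005] shift [-2.96 -1.46  3.1 ]
```

Emit:
{"api": "apply_moves", "payload": {
  "targets": [
    [0.006, -0.007, 0, -3, -1.5, 2, 62],
    [0, 0, 0, 0, 0, 0, 62],
    [0, -0.004, 0, -1, 0, 0.5, 62]
  ]
}}

```text
time: 6.15
eef_pos: [0.4702, -0.2984, 0.0239]
tool_rot: [-180.0, 0.3, -13.0]
force: [0.3, 0.3, 0.4]
grip_width: 0.701
```

```bash
python3 -c "
from h import *
rel([.4717,-.299,.024],-13)"
```

```text
pos [ 0.4702 -0.2984  0.0239] rot [-179.97    0.35  -13.03] F [0.29 0.29 0.36] T [-0.035  0.138 -0.01 ] q6 68.2 t 6.15 w 61.75
rotvec [-0.0005  0.0061 -0.0005] shift [ 1.6   0.27 -0.12]
```

Emit:
{"api": "apply_moves", "payload": {
  "targets": [
    [0, 0.004, 0, 1, 0, 0, 50],
    [0, 0, 0, 0, 0, 0, 38],
    [0, 0, 0, 0, 0, 0, 30],
    [0, 0, 0, 0, 0, 0, 30],
    [0, 0, 0, 0, 0, 0, 30],
    [0, 0, 0, 0, 0, 0, 30],
    [0, 0, 0, 0, 0, 0, 30]
  ],
  "newtons": 25
}}

```text
time: 6.85
eef_pos: [0.4718, -0.299, 0.0249]
tool_rot: [180.0, -0.0, -13.0]
force: [0.6, -0.2, 0.3]
grip_width: 0.406
```

```bash
python3 -c "
from h import *
rel([.4717,-.299,.024],-13)"
```

```text
pos [ 0.4718 -0.299   0.0249] rot [179.98  -0.   -13.03] F [ 0.63 -0.21  0.27] T [ 0.006  0.153 -0.024] q6 68.1 t 6.85 w 35.76
rotvec [ 0.0003 -0.     -0.0004] shift [-0.15  0.01  0.91]
```

Emit:
{"api": "apply_moves", "payload": {
  "targets": [
    [0, 0, 0, 0, 0, -20, 30],
    [0, 0, 0, 0, 0, -40, 30],
    [0, 0, 0, 0, 0, -40, 30],
    [0, 0, 0, 0, 0, -40, 30],
    [0, 0, 0, 0, 0, -20, 30]
  ]
}}

```text
time: 7.35
eef_pos: [0.4676, -0.2961, 0.1835]
tool_rot: [-179.7, 0.8, -13.0]
force: [1.1, -1.5, -1.0]
grip_width: 0.406
```

Emit:
{"api": "apply_moves", "payload": {
  "targets": [
    [0, 0, 0, -3, -25, 0, 30],
    [0, 0, 0, -6, -45, 0, 30],
    [0, 0, 0, -6, -45, 0, 30],
    [0, 0, 0, -6, -45, 0, 30],
    [0, 0, 0, -6, -45, 0, 30],
    [0, 0, 0, -6, -45, 0, 30],
    [0, 0, 0, -6, -45, 0, 30],
    [0, 0, 0, -3, -25, 0, 30],
    [0, 0, 0, 0, 0, 0, 30]
  ]
}}

```text
time: 8.25
eef_pos: [0.5023, 0.0332, 0.1903]
tool_rot: [-179.9, 0.1, -13.3]
force: [0.2, -0.7, -2.0]
grip_width: 0.409
```

```bash
python3 -c "
from h import *
rel([.50,.025,.16],-13)
s=snap('wrist','w2');rel([.50,.025,.16],-13)
print(s['t'],s['R'])"
```

```text
pos [0.5023 0.0332 0.1903] rot [-1.7989e+02  1.0000e-01 -1.3340e+01] F [ 0.22 -0.75 -1.97] T [-0.006  0.127  0.001] q6 104.1 t 8.25 w 36.01
rotvec [-0.0019  0.0017 -0.006 ] shift [-0.34  8.55 30.24]
pos [0.5021 0.0319 0.1901] rot [-1.7994e+02  1.2000e-01 -1.3380e+01] F [ 0.16  0.29 -1.23] T [0.021 0.174 0.05 ] q6 104.1 t 8.3 w 35.3
rotvec [-0.0011  0.0021 -0.0066] shift [-0.39  7.27 30.11]
[0.14844945 0.43938004 0.46871762] [[-0.23096056 -0.97296202 -0.00145733]
 [-0.92985861  0.22028734  0.29468026]
 [-0.28639167  0.06941463 -0.9555948 ]]
```

View pics/w2.png

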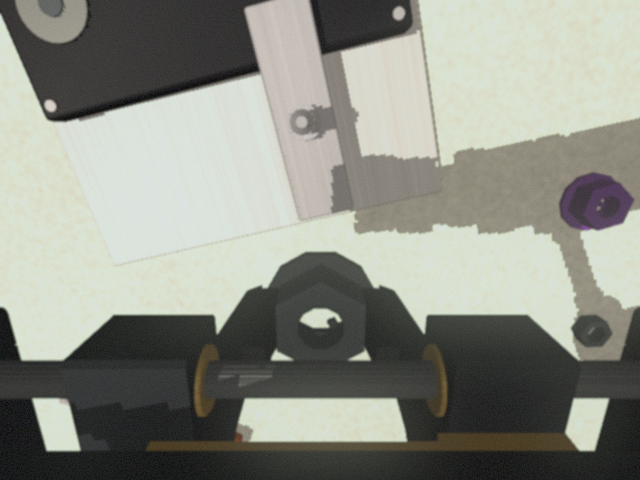

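The nut is held squarely, with its bore at (321,320), and the stud is in view at (302,121). Next I'll measure both in this picture.

```bash
python3 - <<'E'
from h import *
s=dict(np.load('pics/w2.npz')); W=grid(s)
p=W[85:160,265:345].reshape(-1,3); 
tip=p[p[:,2]>.081]; print('tip',len(tip),tip.min(0),tip.max(0),tip.mean(0), tip[tip[:,2]>.085].mean(0))
mid=p[(p[:,2]>.06)&(p[:,2]<.08)]; print('mid',len(mid),mid.min(0),mid.max(0))
print('px tip', world(s,301,121,.0873))
m=(abs(W[...,2]-.045)<.003); m[240:]=0; m[:,:200]=0;m[:,360:]=0
m=cv2.morphologyEx(m.astype(np.uint8),cv2.MORPH_OPEN,np.ones((5,5)))>0
q=W[m]; print('strap',cv2.minAreaRect((q[:,:2]*1000).astype(np.float32)),np.median(q[:,2]))
# nut held
n=W[245:365,270:372].reshape(-1,3); st=[.5021,.0319,.1901]
n=n[np.hypot(n[:,0]-.502,n[:,1]-.032)<.04]; print('hist',np.histogram(n[:,2],bins=np.arange(.155,.205,.003)))
t=n[(n[:,2]>.186)&(n[:,2]<.1925)]; print('top',len(t),t.min(0),t.max(0),t.mean(0))
t=n[(n[:,2]<.186)&(n[:,2]>.16)]; print('low',len(t),(t[:,:2].min(0)+t[:,:2].max(0))/2,cv2.minEnclosingCircle((t[:,:2]*1000).astype(np.float32)))
for c in (cv2.resize(cv2.cvtColor(s['pixels'],4)[90:155,265:345],None,fx=7,fy=7,interpolation=2),): pass
d=cv2.resize(cv2.cvtColor(s['pixels'],4)[245:365,265:375],None,fx=4,fy=4,interpolation=2)
H=np.zeros((480,560+440,3),np.uint8);H[:455,:560]=c;H[:480,560:]=cv2.convertScaleAbs(d,alpha=2)
cv2.imwrite('pics/c3.png',cv2.resize(H,(800,384)))
E
```

```text
tip 449 [0.57602316 0.01510996 0.08102673] [0.59061637 0.03276413 0.31864384] [0.58307253 0.02488223 0.09697888] [0.58274174 0.02437161 0.11312936]
mid 52 [0.57571957 0.01768591 0.06046636] [0.59130028 0.03497385 0.07997155]
px tip [0.58364363 0.02585096 0.0873    ]
strap ((588.5133056640625, 25.595870971679688), (44.04331970214844, 150.0618438720703), 89.93809509277344) 0.0444270606664309
hist (array([   0,    0,    3,  255, 1909,  412,  399,  315,  295,  333,  739,
       4272,  222,  222,  116,    3]), array([0.155, 0.158, 0.161, 0.164, 0.167, 0.17 , 0.173, 0.176, 0.179,
       0.182, 0.185, 0.188, 0.191, 0.194, 0.197, 0.2  , 0.203]))
top 4947 [0.48501656 0.01089971 0.18600393] [0.52237347 0.0529832  0.19249949] [0.50423914 0.03249465 0.18882776]
low 4074 [0.50700546 0.03076508] ((508.8675537109375, 31.421218872070312), 23.224637985229492)
```

View pics/c3.png

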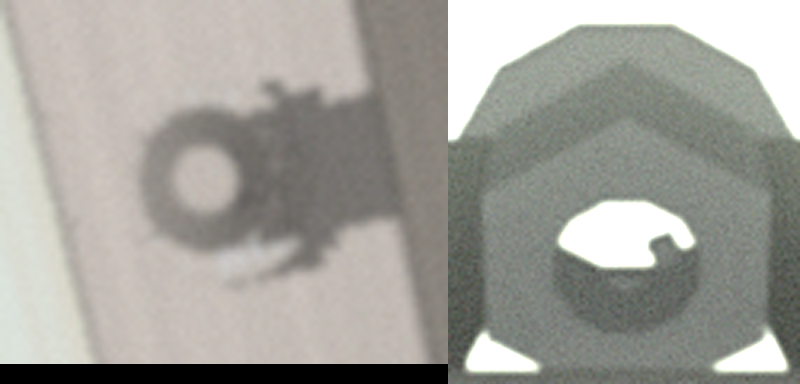

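```bash
python3 - <<'E'
from h import *
s=dict(np.load('pics/w2.npz'))
a=world(s,301.8,122.1,.0873); b=world(s,320.5,328.1,.1892); print('tip',a,'bore',b)
st=np.array([.5021,.0319]);print('bore-tcp',b[:2]-st)
# stud base circle fit: tip pixels disc
off=b[:2]-st
print('tcp target',a[:2]-off, a[:2])
rel([*a[:2],.16],-13)
E
```

```text
tip [0.58291844 0.02553566 0.0873    ] bore [0.50213681 0.03298443 0.1892    ]
bore-tcp [3.68071970e-05 1.08442669e-03]
tcp target [0.58288163 0.02445123] [0.58291844 0.02553566]
pos [0.5021 0.0319 0.1901] rot [-1.7994e+02  1.2000e-01 -1.3380e+01] F [ 0.16  0.29 -1.23] T [0.021 0.174 0.05 ] q6 104.1 t 8.3 w 35.3
rotvec [-0.0011  0.0021 -0.0066] shift [ 80.16 -12.44  29.96]
```

Emit:
{"api": "apply_moves", "payload": {
  "targets": [
    [0, 0.002, -0.006, 30, -5, 0, 30],
    [0, 0, 0, 30, -5, 0, 30],
    [0, 0, 0, 20, -3, 15, 30],
    [0, 0, 0, 0, 0, 20, 30],
    [0, 0, 0, 0, 0, 10, 30],
    [0, 0, 0, 0, 0, 0, 30]
  ]
}}

```text
time: 8.9
eef_pos: [0.5844, 0.0185, 0.1426]
tool_rot: [179.8, 0.1, -13.2]
force: [-0.4, -0.7, -1.7]
grip_width: 0.405
```

```bash
python3 -c "
from h import *
rel([.583,.0256,.118],-13)"
```

```text
pos [0.5844 0.0185 0.1426] rot [ 1.7982e+02  6.0000e-02 -1.3230e+01] F [-0.39 -0.69 -1.73] T [ 0.001  0.151 -0.024] q6 102.8 t 8.9 w 35.65
rotvec [ 0.0031  0.001  -0.0041] shift [-2.95 -6.65 24.55]
```

Emit:
{"api": "apply_moves", "payload": {
  "targets": [
    [0.003, 0, -0.004, -3, -6.5, 8, 30],
    [0, 0, 0, 0, 0, 8, 30],
    [0, 0, 0, 0, 0, 3, 30],
    [0, 0, 0, 0, 0, 0, 30]
  ]
}}

```text
time: 9.3
eef_pos: [0.582, 0.0248, 0.1234]
tool_rot: [-180.0, 0.0, -13.1]
force: [-0.2, 0.6, -0.8]
grip_width: 0.41
```

```bash
python3 -c "
from h import *
rel([.583,.0256,.118],-13)"
```

```text
pos [0.582  0.0248 0.1234] rot [-1.800e+02  1.000e-02 -1.307e+01] F [-0.18  0.62 -0.79] T [0.038 0.185 0.005] q6 103.0 t 9.3 w 36.16
rotvec [-0.0001  0.0003 -0.0012] shift [ 0.74 -1.03  5.36]
```

Emit:
{"api": "apply_moves", "payload": {
  "targets": [
    [0, 0, 0, 0.7, -1, 3, 30],
    [0, 0, 0, 0, 0, 3, 30],
    [0, 0, 0, 0, 0, 3, 30],
    [0, 0, 0, 0, 0, 3, 30],
    [0, 0, 0, 0, 0, 2, 30],
    [0, 0, 0, 0, 0, 0, 30]
  ],
  "newtons": 12
}}

```text
time: 9.9
eef_pos: [0.5839, 0.0261, 0.1096]
tool_rot: [-180.0, -0.1, -13.0]
force: [0.7, 0.6, -1.4]
grip_width: 0.407
```

```bash
python3 -c "
from h import *
rel([.583,.0256,.118],-13)
s=snap('wrist','w3')
c=cv2.resize(cv2.cvtColor(s['pixels'],4)[180:380,200:440],None,fx=3,fy=3,interpolation=2);cv2.imwrite('pics/c4.png',cv2.convertScaleAbs(c,alpha=1.8))"
```

```text
pos [0.5839 0.0261 0.1096] rot [-1.7996e+02 -1.3000e-01 -1.3010e+01] F [ 0.72  0.58 -1.42] T [ 0.059  0.163 -0.   ] q6 103.1 t 9.9 w 35.88
rotvec [-0.0006 -0.0023 -0.0002] shift [-0.74  0.69 -8.37]
```

View pics/c4.png

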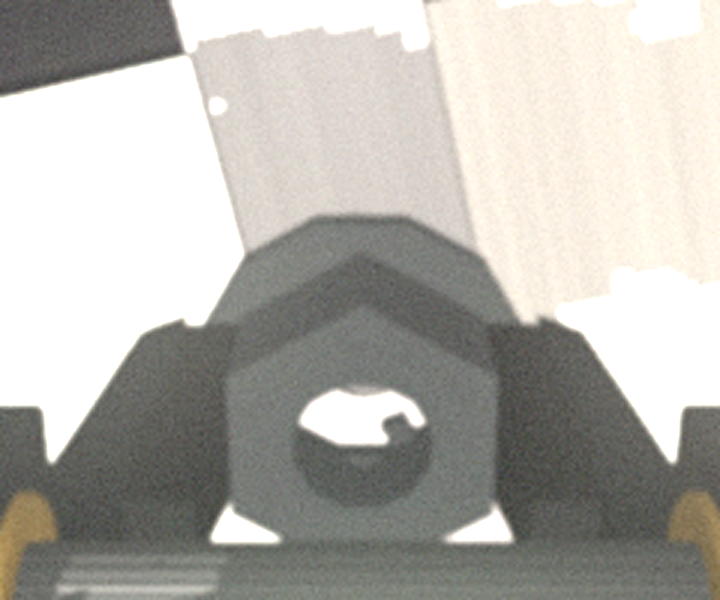

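The nut is still held level. A bright patch fills the bore at about (362,415), and depth should show whether it's the tip.

```bash
python3 - <<'E'
from h import *
s=dict(np.load('pics/w3.npz')); W=grid(s)
# crop(360,415)->px
u0,v0=200+360/3,180+415/3; print(u0,v0)
for v in range(306,332,2): print(v,[f'{1e3*W[v,u,2]:.0f}' for u in range(298,346,4)])
m=np.zeros((480,640),bool);m[300:345,295:347]=1
p=W[m&(W[...,2]>.078)&(W[...,2]<.0885)]; print(len(p),p.min(0) if len(p) else 0,p.max(0)if len(p) else 0,p.mean(0))
f=240/np.tan(np.radians(float(s['vertical_fov']))/2)
for X in ([.583,.0256,.0873],[.5839,.0261,.1088],[.583,.0256,.0803]):
    c=s['R']@X+s['t']; print('proj',X,s['cx']+f*c[0]/c[2],s['cy']+f*c[1]/c[2])
E
```

```text
320.0 318.33333333333337
306 ['109', '109', '108', '108', '109', '110', '109', '109', '110', '108', '108', '108']
308 ['108', '109', '109', '109', '109', '87', '87', '108', '109', '109', '109', '108']
310 ['108', '108', '107', '109', '80', '86', '87', '84', '44', '110', '109', '109']
312 ['107', '109', '107', '45', '45', '44', '44', '44', '43', '44', '109', '108']
314 ['109', '108', '45', '44', '45', '45', '44', '44', '45', '45', '109', '109']
316 ['108', '108', '45', '45', '45', '44', '44', '46', '45', '87', '44', '108']
318 ['108', '45', '44', '44', '44', '46', '45', '45', '85', '87', '46', '108']
320 ['238', '43', '44', '45', '45', '45', '45', '44', '88', '88', '44', '109']
322 ['109', '86', '44', '45', '45', '44', '45', '45', '87', '87', '85', '87']
324 ['106', '87', '85', '45', '45', '45', '45', '44', '87', '87', '87', '89']
326 ['107', '89', '87', '85', '46', '46', '44', '44', '87', '87', '89', '90']
328 ['106', '90', '89', '87', '86', '86', '85', '86', '87', '87', '90', '91']
330 ['107', '92', '91', '89', '87', '86', '87', '87', '88', '89', '93', '105']
352 [0.56788343 0.01822661 0.07843436] [0.58208054 0.0379909  0.08847723] [0.57322572 0.02723943 0.08634446]
proj [0.583, 0.0256, 0.0873] 321.4983017151775 305.04195701087565
proj [0.5839, 0.0261, 0.1088] 319.9487501110338 328.0382255481841
proj [0.583, 0.0256, 0.0803] 321.45296155604933 298.26837953146895
```

The tip (z = 87 mm) shows in the bore where the estimate puts it, so I'll centre the nut and go further down.

Emit:
{"api": "apply_moves", "payload": {
  "targets": [
    [0, -0.002, 0, -0.7, 0.6, 2, 30],
    [0, 0, 0, 0, 0, 2, 30],
    [0, 0, 0, 0, 0, 2, 30],
    [0, 0, 0, 0, 0, 2, 30],
    [0, 0, 0, 0, 0, 0, 30]
  ]
}}

```text
time: 10.45
eef_pos: [0.5833, 0.0255, 0.1013]
tool_rot: [-180.0, -0.0, -13.0]
force: [0.3, 0.5, -1.8]
grip_width: 0.407
```

```bash
python3 -c "
from h import *
rel([.583,.0256,.09],-13)"
```

```text
pos [0.5833 0.0255 0.1013] rot [-1.7996e+02 -5.0000e-02 -1.3020e+01] F [ 0.29  0.53 -1.8 ] T [ 0.022  0.174 -0.007] q6 103.0 t 10.45 w 35.83
rotvec [-0.0008 -0.0008 -0.0004] shift [-0.32  0.03 11.32]
```

Emit:
{"api": "apply_moves", "payload": {
  "targets": [
    [0, 0, 0, -0.2, 0, 2.5, 30],
    [0, 0, 0, 0, 0, 2.5, 30],
    [0, 0, 0, 0, 0, 2.5, 30],
    [0, 0, 0, 0, 0, 2.5, 30],
    [0, 0, 0, 0, 0, 1.5, 30],
    [0, 0, 0, 0, 0, 0, 30]
  ]
}}

```text
time: 11.05
eef_pos: [0.583, 0.0256, 0.0887]
tool_rot: [-180.0, -0.0, -13.0]
force: [-1.1, -0.3, -3.1]
grip_width: 0.407
```

```bash
python3 -c "
from h import *
rel([.583,.0256,.085],-13)"
```

```text
pos [0.583  0.0256 0.0887] rot [-1.7996e+02 -3.0000e-02 -1.3020e+01] F [-1.1  -0.3  -3.09] T [0.061 0.157 0.003] q6 103.0 t 11.05 w 35.87
rotvec [-0.0007 -0.0006 -0.0003] shift [-0.03  0.03  3.66]
```

Emit:
{"api": "apply_moves", "payload": {
  "targets": [
    [0, 0, 0, 0, 0, 1.5, 30],
    [0, 0, 0, 0, 0, 1.5, 30],
    [0, 0, 0, 0, 0, 1, 30],
    [0, 0, 0, 0, 0, 0.5, 30]
  ]
}}

```text
time: 11.45
eef_pos: [0.5833, 0.0256, 0.084]
tool_rot: [-180.0, -0.1, -13.0]
force: [-0.1, -0.0, -1.5]
grip_width: 0.408
```

Emit:
{"api": "apply_moves", "payload": {
  "targets": [
    [0, 0, 0, 0, 0, 0.5, 30],
    [0, 0, 0, 0, 0, 0.5, 30]
  ]
}}

```text
time: 11.65
eef_pos: [0.5833, 0.0256, 0.083]
tool_rot: [-180.0, -0.1, -13.0]
force: [1.2, 0.3, -0.9]
grip_width: 0.409
```

Emit:
{"api": "apply_moves", "payload": {
  "targets": [
    [0, 0, 0, 0, 0, 0.5, 30],
    [0, 0, 0, 0, 0, 0.5, 30]
  ]
}}

```text
time: 11.85
eef_pos: [0.5834, 0.0256, 0.082]
tool_rot: [-179.9, -0.1, -13.0]
force: [-0.1, 0.2, -1.7]
grip_width: 0.409
```

Emit:
{"api": "apply_moves", "payload": {
  "targets": [
    [0, 0, 0, 0, 0, 0.5, 30],
    [0, 0, 0, 0, 0, 0.3, 30]
  ]
}}

```text
time: 12.05
eef_pos: [0.5834, 0.0256, 0.0811]
tool_rot: [-179.9, -0.1, -13.0]
force: [-0.5, -0.3, -0.8]
grip_width: 0.406
```

Emit:
{"api": "apply_moves", "payload": {
  "targets": [
    [0, 0, 0, 0, 0, 0.5, 30],
    [0, 0, 0, 0, 0, 0.3, 30]
  ]
}}

```text
time: 12.25
eef_pos: [0.5835, 0.0256, 0.0808]
tool_rot: [-179.9, -0.1, -13.0]
force: [-1.3, 0.4, 2.7]
grip_width: 0.41
```

Contact with the shelf showed at TCP z = 0.081. I'll loosen to a sliding "wrench" fit so the nut can drop under its own weight.

Emit:
{"api": "apply_moves", "payload": {
  "targets": [
    [0, 0, 0, 0, 0, -0.3, 37.5],
    [0, 0, 0, -0.4, 0, 0, 37.5],
    [0, 0, 0, 0, 0, 0, 37.5],
    [0, 0, 0, 0, 0, 0, 37.5]
  ],
  "newtons": 8
}}

```text
time: 12.65
eef_pos: [0.5841, 0.0257, 0.0818]
tool_rot: [-179.9, -0.2, -13.0]
force: [0.1, 0.2, -0.3]
grip_width: 0.427
```

```bash
cat >> h.py <<'E'
def nut(name=None,yaw=-13):
    rel([.583,.0256,.081],yaw); s=snap('wrist',name or 'tmp'); W=grid(s); st=r.read_state(); p=W.reshape(-1,3)
    q=np.hypot(p[:,0]-.583,p[:,1]-.0256); n=p[(q>.010)&(q<.0165)&(p[:,2]>.06)&(p[:,2]<.1)]
    h,e=np.histogram(n[:,2],bins=np.arange(.06,.1,.001)); i=h.argmax(); top=np.median(n[abs(n[:,2]-e[i]-.0005)<.0015][:,2])
    print('nut top',top.round(4),'=> underside above seat mm',round((top-.024-.045)*1e3,1),'n',h[i])
E
python3 -c "
from h import *
nut('n0')"
```

```text
pos [0.5841 0.0257 0.0818] rot [-179.92   -0.2   -13.02] F [ 0.06  0.21 -0.31] T [0.048 0.097 0.009] q6 103.1 t 12.65 w 37.62
rotvec [-0.0014 -0.0036 -0.0004] shift [-1.01  0.36  0.84]
nut top 0.0796 => underside above seat mm 10.6 n 1397
```

The nut rests free on the shelf. Now I'll back it off anticlockwise.

Emit:
{"api": "apply_moves", "payload": {
  "targets": [
    [0, -0.003, -0.09, -0.8, 0, 0, 37.5],
    [0, 0, -0.09, 0, 0, 0, 37.5],
    [0, 0, -0.09, 0, 0, 0, 37.5],
    [0, 0, -0.09, 0, 0, 0, 37.5],
    [0, 0, -0.09, 0, 0, 0, 37.5]
  ]
}}

```text
time: 13.2
eef_pos: [0.5834, 0.0261, 0.0819]
tool_rot: [-179.9, -0.1, 13.7]
force: [-0.2, 0.9, 0.0]
grip_width: 0.425
```

```bash
python3 -c "
from h import *
nut('n1',13)"
```

```text
pos [0.5834 0.0261 0.0819] rot [-1.7993e+02 -8.0000e-02  1.3720e+01] F [-0.24  0.94  0.01] T [0.033 0.199 0.039] q6 76.3 t 13.2 w 37.4
rotvec [-0.0013 -0.0014  0.0125] shift [-0.52  0.39  0.9 ]
nut top 0.0795 => underside above seat mm 10.5 n 1743
```

Emit:
{"api": "apply_moves", "payload": {
  "targets": [
    [0, 0, -0.09, -0.4, 0.3, 0, 37.5],
    [0, 0, -0.09, 0, 0, 0, 37.5],
    [0, 0, -0.09, 0, 0, 0, 37.5],
    [0, 0, -0.09, 0, 0, 0, 37.5],
    [0, 0, -0.09, 0, 0, 0, 37.5]
  ]
}}

```text
time: 13.75
eef_pos: [0.5838, 0.0259, 0.0819]
tool_rot: [180.0, -0.2, 40.2]
force: [-0.2, 1.0, 1.0]
grip_width: 0.427
```

```bash
python3 -c "
from h import *
nut('n2',40)"
```

```text
pos [0.5838 0.0259 0.0819] rot [179.99  -0.18  40.17] F [-0.21  0.95  1.02] T [0.01  0.15  0.047] q6 49.8 t 13.75 w 37.59
rotvec [ 0.0003 -0.0032  0.003 ] shift [-0.8  -0.25  0.86]
nut top 0.0717 => underside above seat mm 2.7 n 1432
```

It has dropped in (10.5 to 2.7 mm measured). I'll lower the fingers to follow it, then run it down clockwise.

Emit:
{"api": "apply_moves", "payload": {
  "targets": [
    [0, 0, 0, -0.8, -0.2, 3, 37.5],
    [0, 0, 0, 0, 0, 3, 37.5],
    [0, 0, 0.09, 0, 0, 0, 37.5],
    [0, 0, 0.09, 0, 0, 0, 37.5],
    [0, 0, 0.09, 0, 0, 0, 37.5],
    [0, 0, 0.09, 0, 0, 0, 37.5],
    [0, 0, 0.09, 0, 0, 0, 37.5],
    [0, 0, 0.09, 0, 0, 0, 37.5],
    [0, 0, 0.09, 0, 0, 0, 37.5],
    [0, 0, 0.09, 0, 0, 0, 37.5]
  ]
}}

```text
time: 14.8
eef_pos: [0.5822, 0.0251, 0.0735]
tool_rot: [-179.9, -0.1, -3.8]
force: [-0.6, 0.1, 0.8]
grip_width: 0.426
```

```bash
python3 -c "
from h import *
nut('n3',0)"
```

```text
pos [0.5822 0.0251 0.0735] rot [-1.7993e+02 -6.0000e-02 -3.8200e+00] F [-0.56  0.15  0.78] T [-0.005  0.264  0.041] q6 93.8 t 14.8 w 37.53
rotvec [-0.0011 -0.001  -0.0667] shift [ 0.74 -0.58 -7.51]
nut top 0.0704 => underside above seat mm 1.4 n 1487
```

Emit:
{"api": "apply_moves", "payload": {
  "targets": [
    [0, 0, 0.09, 0.6, -0.5, -0.5, 37.5],
    [0, 0, 0.09, 0, 0, 0, 37.5],
    [0, 0, 0.09, 0, 0, 0, 37.5],
    [0, 0, 0.09, 0, 0, 0, 37.5],
    [0, 0, 0.09, 0, 0, 0, 37.5],
    [0, 0, 0.09, 0, 0, 0, 37.5],
    [0, 0, 0.09, 0, 0, 0, 37.5],
    [0, 0, 0.09, 0, 0, 0, 37.5]
  ]
}}

```text
time: 15.65
eef_pos: [0.5822, 0.0252, 0.072]
tool_rot: [-180.0, 0.0, -46.9]
force: [-0.2, 0.6, 0.3]
grip_width: 0.42
```

```bash
python3 -c "
from h import *
nut('n4',-45)"
```

```text
pos [0.5822 0.0252 0.072 ] rot [-1.800e+02  3.000e-02 -4.687e+01] F [-0.19  0.62  0.28] T [0.181 0.1   0.047] q6 136.9 t 15.65 w 37.03
rotvec [-0.0001  0.0005 -0.0326] shift [ 0.22 -0.86 -9.02]
nut top 0.0688 => underside above seat mm -0.2 n 1255
```

About 0.5 mm is left allowing for the bias, but joint 6 is near its limit. I'll regrip one flat back.

Emit:
{"api": "apply_moves", "payload": {
  "targets": [
    [0, 0, 0, 0.2, -0.6, -0.5, 55],
    [0, 0, 0, 0, 0, -0.5, 55],
    [0, 0, -0.14, 0, 0, 0, 55],
    [0, 0, -0.14, 0, 0, 0, 55],
    [0, 0, -0.14, 0, 0, 0, 55],
    [0, 0, -0.14, 0, 0, 0, 55],
    [0, 0, -0.14, 0, 0, 0, 55],
    [0, 0, -0.14, 0, 0, 0, 55],
    [0, 0, -0.14, 0, 0, 0, 55],
    [0, 0, -0.1, 0, 0, 0, 55],
    [0, 0, 0, 0, 0, 0, 55]
  ]
}}

```text
time: 16.8
eef_pos: [0.5824, 0.0248, 0.0718]
tool_rot: [180.0, 0.1, 18.4]
force: [-0.6, 1.3, 0.5]
grip_width: 0.623
```

```bash
python3 -c "
from h import *
nut('n5',15)
s=np.load('pics/n5.npz')['pixels']
c=cv2.resize(cv2.cvtColor(s,4)[180:400,200:440],None,fx=2.5,fy=2.5,interpolation=2);cv2.imwrite('pics/c5.png',cv2.convertScaleAbs(c,alpha=1.8))"
```

```text
pos [0.5824 0.0248 0.0718] rot [1.7999e+02 9.0000e-02 1.8420e+01] F [-0.55  1.31  0.49] T [-0.021  0.191  0.033] q6 71.6 t 16.8 w 54.86
rotvec [0.0003 0.0015 0.0597] shift [ 0.8  -0.61 -9.21]
nut top 0.0689 => underside above seat mm -0.1 n 1294
```

View pics/c5.png

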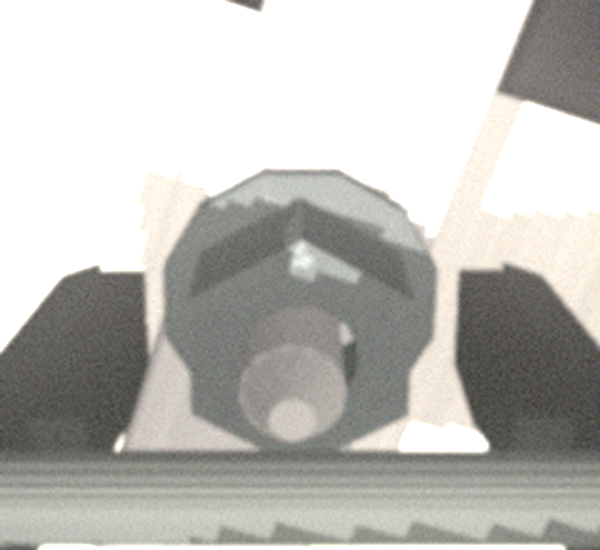

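The nut is screwed down on the stud and the jaws line up with its flats. I'll close loosely and take up the last bit while watching the torque.

Emit:
{"api": "apply_moves", "payload": {
  "targets": [
    [0, 0, 0, 0.8, -0.6, -0.3, 37.2],
    [0, 0, 0, 0, 0, 0, 37.2],
    [0, 0, 0, 0, 0, 0, 37.2],
    [0, 0, 0.07, 0, 0, 0, 37.2],
    [0, 0, 0.07, 0, 0, 0, 37.2],
    [0, 0, 0.07, 0, 0, 0, 37.2]
  ]
}}

```text
time: 17.45
eef_pos: [0.5831, 0.0256, 0.0721]
tool_rot: [180.0, 0.1, 5.5]
force: [-0.1, 0.0, -1.2]
grip_width: 0.423
```

```bash
python3 -c "
from h import *
nut('n6',0)"
```

```text
pos [0.5831 0.0256 0.0721] rot [1.7996e+02 8.0000e-02 5.5400e+00] F [-0.06  0.01 -1.24] T [0.016 0.149 0.023] q6 84.6 t 17.45 w 37.27
rotvec [0.0008 0.0013 0.0968] shift [-0.13 -0.01 -8.94]
nut top 0.0687 => underside above seat mm -0.3 n 1502
```

Emit:
{"api": "apply_moves", "payload": {
  "targets": [
    [0, 0, 0.07, 0, 0, 0, 37.2],
    [0, 0, 0.07, 0, 0, 0, 37.2]
  ]
}}

```text
time: 17.7
eef_pos: [0.583, 0.0256, 0.072]
tool_rot: [179.9, 0.1, -2.8]
force: [0.6, 0.4, -0.1]
grip_width: 0.421
```

```bash
python3 -c "
from h import *
nut('n7',0)"
```

```text
pos [0.583  0.0256 0.072 ] rot [ 1.7994e+02  8.0000e-02 -2.7900e+00] F [ 0.59  0.4  -0.14] T [-0.013  0.123  0.032] q6 92.9 t 17.7 w 37.06
rotvec [ 0.001   0.0015 -0.0487] shift [-0.02 -0.02 -9.05]
nut top 0.0686 => underside above seat mm -0.4 n 1521
```

Emit:
{"api": "apply_moves", "payload": {
  "targets": [
    [0, 0, 0.07, 0, 0, 0, 37.2],
    [0, 0, 0.07, 0, 0, 0, 37.2]
  ]
}}

```text
time: 17.95
eef_pos: [0.583, 0.0256, 0.072]
tool_rot: [179.9, 0.1, -11.0]
force: [-0.5, 0.2, -0.1]
grip_width: 0.42
```

```bash
python3 -c "
from h import *
nut('n8',0)"
```

```text
pos [0.583  0.0256 0.072 ] rot [ 1.7993e+02  7.0000e-02 -1.0980e+01] F [-0.45  0.18 -0.08] T [ 0.047  0.207 -0.017] q6 101.1 t 17.95 w 37.03
rotvec [ 0.0011  0.0014 -0.1916] shift [-0.04 -0.02 -9.03]
nut top 0.0685 => underside above seat mm -0.5 n 1456
```

Emit:
{"api": "apply_moves", "payload": {
  "targets": [
    [0, 0, 0.07, 0, 0, 0, 37.2],
    [0, 0, 0.05, 0, 0, 0, 37.2]
  ]
}}

```text
time: 18.2
eef_pos: [0.583, 0.0255, 0.072]
tool_rot: [179.9, 0.1, -17.9]
force: [-0.2, -0.4, -0.0]
grip_width: 0.426
```

```bash
python3 -c "
from h import *
nut('n9',0)
for n in ('n0','n4','n5','n6','n7','n8','n9'):
    s=dict(np.load(f'pics/{n}.npz')); W=grid(s); p=W.reshape(-1,3); q=np.hypot(p[:,0]-.583,p[:,1]-.0256)
    st=p[(abs(p[:,1]-.0256)<.018)&(p[:,0]>.612)&(p[:,0]<.66)&(abs(p[:,2]-.045)<.004)]
    t=p[(q>.0105)&(q<.0165)&(p[:,2]>.064)&(p[:,2]<.0815)]
    hx=p[(q<.022)&(abs(p[:,2]-np.median(t[:,2]))<.0015)][:,:2]
    best=min((max(np.ptp(np.sort(hx@np.array([np.cos(np.radians(a+60*k)),np.sin(np.radians(a+60*k))]))[5:-5]) for k in range(3)),a) for a in range(0,60,1))
    print(n,'strap',np.median(st[:,2]).round(4),len(st),'top-strap',((np.median(t[:,2])-np.median(st[:,2]))*1e3).round(2),'hex',best)
"
```

```text
pos [0.583  0.0255 0.072 ] rot [ 1.7991e+02  6.0000e-02 -1.7880e+01] F [-0.19 -0.39 -0.04] T [-0.     0.082  0.034] q6 108.0 t 18.2 w 37.51
rotvec [ 0.0013  0.0013 -0.3121] shift [-0.05 -0.03 -9.05]
nut top 0.0686 => underside above seat mm -0.4 n 1519
n0 strap 0.0445 8225 top-strap 35.07 hex (np.float64(0.037701169431826165), 17)
n4 strap 0.0445 8557 top-strap 24.38 hex (np.float64(0.03815119347325319), 45)
n5 strap 0.0445 9328 top-strap 24.36 hex (np.float64(0.03648250567614997), 48)
n6 strap 0.0445 9359 top-strap 24.15 hex (np.float64(0.037827077530284366), 37)
n7 strap 0.0445 9387 top-strap 24.02 hex (np.float64(0.037611486184444244), 28)
n8 strap 0.0445 9352 top-strap 24.02 hex (np.float64(0.03782141096486248), 20)
n9 strap 0.0445 9252 top-strap 24.06 hex (np.float64(0.03768235860754296), 13)
```

The height has stopped falling at 24.0 mm above the strap (the nut is 24 mm high), and the jaws were pushed open slightly, so the flange is bearing. I'll release and lift off.

Emit:
{"api": "apply_moves", "payload": {
  "targets": [
    [0, 0, -0.04, 0, 0, 0, 40],
    [0, 0, 0, 0, 0, 0, 62],
    [0, 0, 0, 0, 0, 0, 62],
    [0, 0, 0, 0, 0, -10, 62],
    [0, 0, 0, 0, 0, -25, 62],
    [0, 0, 0, 0, 0, -40, 62],
    [0, 0, 0, 0, 0, -40, 62],
    [0, 0, 0, -30, 0, -10, 62],
    [0, 0, 0, -30, 0, 0, 62],
    [0, 0, 0, 0, 0, 0, 62],
    [0, 0, 0, 0, 0, 0, 62]
  ]
}}

```text
time: 19.35
eef_pos: [0.5254, 0.0416, 0.2078]
tool_rot: [-180.0, -0.2, -15.1]
force: [0.5, 0.1, -0.0]
grip_width: 0.701
```

```bash
python3 -c "
from h import *
nut('n10',0)
s=dict(np.load('pics/n10.npz'));W=grid(s);p=W.reshape(-1,3);q=np.hypot(p[:,0]-.583,p[:,1]-.0256)
st=p[(abs(p[:,1]-.0256)<.018)&(p[:,0]>.612)&(p[:,0]<.66)&(abs(p[:,2]-.045)<.004)]; t=p[(q>.0105)&(q<.0165)&(p[:,2]>.064)&(p[:,2]<.0815)]
A=np.c_[t[:,:2],np.ones(len(t))];print('top-strap',np.median(t[:,2])-np.median(st[:,2]),'tilt',np.linalg.lstsq(A,t[:,2],rcond=None)[0][:2])
c=cv2.resize(cv2.cvtColor(s['pixels'],4),(640,480));cv2.imwrite('pics/c6.png',c)"
```

```text
pos [0.5254 0.0416 0.2078] rot [-179.98   -0.21  -15.05] F [ 0.49  0.13 -0.05] T [0.009 0.128 0.029] q6 106.9 t 19.35 w 61.74
rotvec [ 2.000e-04 -3.700e-03 -2.627e-01] shift [ 59.33   0.55 127.03]
nut top 0.0685 => underside above seat mm -0.5 n 573
top-strap 0.02403607943161285 tilt [-0.00121465 -0.0025316 ]
```

View pics/c6.png

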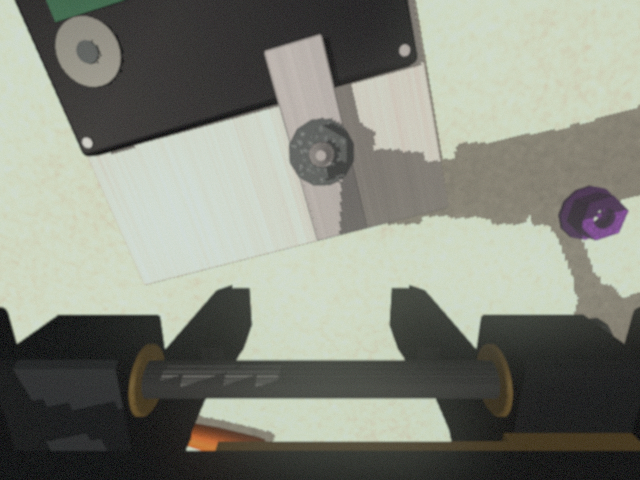

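The nut sits level on the strap at (320,153), and the gripper is clear and empty. I'll hand the job in.

```bash
python3 -c "
from bench import r
print(r.sign_off())"
```

```text
the job is handed in; nothing more can be done
None
```

The flange nut is screwed down on the stud with its flange on the strap, released and handed in at about 19 s of the 72 s allowed.

- **Fitting:** I gripped the nut on its flats and lowered it over the nose with no notable contact force. Shelf contact was about 3–4 N.
- **Drop-in:** I then held it in a loose wrench grip so it could drop under its own weight. It fell from about 11 mm to 3.4 mm above the seat after less than 55° anticlockwise.
- **Running down:** I turned it clockwise, with one regrip because joint 6 was near its limit, until its height stopped falling.

**Last checks:**
- The nut's top is 24.0 mm above the strap, and the nut is 24 mm high, so the gap is within measurement noise.
- Its tilt is about 0.003 rad, and the gripper is open and clear.
- The absolute height read 0.5 mm below the seat. The strap itself read 0.5 mm low in the same pictures, so I put this down to camera calibration.
- I felt no clear torque rise at the end. I judged the flange to be bearing from the steady height and a slight opening of the jaws.
- I did not re-measure the plain nut, washer and jar at the end. The arm passed over that area only with clearance.

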